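# Start the thread and screw the cap on a sample jar

### The arm

A 6-joint arm with a two-finger parallel gripper is mounted at the origin on a cart in front of the work surface, level with it; the furniture and walls round the work are solid. World frame = base frame: x ahead of the robot, y to its left, z up, the work surface at z = 0. Lengths are in m, angles in degrees, forces in N, time in s.
With the tool pointing down it reaches from about 0.35 to 0.875 m from the base axis. Payload 4.2 kg.
Tool frame: the origin (TCP) lies on the front face of the gripper's body, between the roots of the fingers; the fingertips stand 70 mm ahead of it and the grasp point (between the pads) lies 51 mm ahead of it; x points along the fingers, y is the direction in which the jaws open and shut, and the axes are right-handed (so a half turn about x gives the same grasp; the last joint's range is limited). The gripper opens to 87 mm and grips with 3 to 60 N. Pads are 19 mm wide; open, the fingers measure 117 mm over their backs; the gripper's body (75 mm by 190 mm) begins 51 mm behind the grasp point.
Start: joints at [-56.975, 22.042, 0.453, 0, -68.411, -14.817], TCP at [0.195, -0.594, 0.292] pointing down, gripper open.
Joint ranges: [-179.83, 179.83], [-69.29, 118.12], [-61.27, 80.66], [-181.25, 117.63], [-171.15, -9.14], [-177.46, 177.46]. Speed limits (degrees/s): [159.86, 159.86, 180, 180, 180, 180].

### API

Orientations are given as a 3x3 rotation matrix whose columns are the frame's x, y, z axes.
In Python, from station import r, viewer, spotter gives the robot as it stands.
- The arm moves only by the tool move_arm, never from a script. Its argument "series" is a list that holds one entry, the list of rows, each a list of 7 numbers: the turn, a rotation vector about the world's x, y, z scaled (see below), then the shift along the world's x, y, z scaled (see below), then the opening, from 0 (shut) to 1 (fully open). A call has 1 to 20 rows; each row shifts and turns the pose as measured when the row begins; what a row does not reach is not made up. The controller multiplies each number of a shift by 60 mm and each number of a turn by 8 degrees. A row lasts 1/8 s, in which the tool goes at most 62.5 mm and 10.7 degrees, less where a joint would pass 70% of its speed; a pose out of reach is approached as far as the arm can. A call with a number of a shift or a turn outside -1 to 1 is refused whole. A call with a gripper value outside its range is refused whole. The fingers move at their own pace and stop on an object; the grip force is fixed at half the most. Time passes only in rows, so rows that do not move let the fingers close. It gives the time, the measured TCP pose, the force and the opening at its end, in the units of the state.
- r.sense(): the state, without advancing time (a new reading comes with each control period).
- viewer.capture(name): name is "side" or "top" or "wrist"; returns (picture, depth): 384x512x3 uint8, red, green, blue; 384x512 float32, m along the optical axis (not along the pixel's ray), 0 where there is no reading.
- viewer.camera_params(name): a dict with "mtx" (3x3 intrinsics, pixels), "pose" (4x4, takes a point from camera to world coordinates). Camera axes: x right, y down, z forward; pixel columns grow to the right and rows downward; lengths in m; the calibration is good to about 2 mm. A picture is of the moment at which its call begins: read the wrist's pose just before it. camera_params takes no time and is no camera call; for the wrist camera it gives the pose at the moment of the call.
- r.finish_job(): hands the job in, once; it reports no verdict.
Trained networks look in the newest picture that a camera, given by its name, has taken for a name from the list of things; names that differ only in an ending like _2 or _b are one class to them, and where a whole thing is asked for, a point or a joint stands for the part that bears it (a point fixed in the world has none). Each returns a list of dicts, best first, with "conf" (0 to 1); they miss things now and then, are a little off and sometimes report something else, mostly with a low value. They report only what shows in the picture. A call takes as long as a camera call.
- spotter.find_in(camera, name): "centre" ([column, row] in pixels, amid what is visible of it).
- spotter.trace(camera, name): "mask" (384x512 bool, what is visible of it) and "centre" ([column, row] in pixels, amid what is visible of it).
The state is a dict: "time_s": time; "joints": joint angles; "joint_velocities": joint speeds; "effort": joint torques, N m; "tcp_pos": TCP position; "ee_rot": TCP orientation; "wrist_force": force on the tool from outside, world axes, zero at the start; "moment": the same for the moment, N m; "gripper_width": opening from 0.0 (shut) to 1.0 (fully open).
Only numpy, scipy, OpenCV 4.12 (cv2) and the standard library are available. Lean on these libraries where they do the work, as an engineer would, in place of code of your own. Each camera call takes 0.05 s, during which the arm holds its last target.

### The job

Screw the blue cap onto the white sample jar that is held in the bench clamp. Its thread catches only from its start: set the cap on the neck, turn it backward (counter-clockwise seen from above) under a light push until it drops and will go back no further, then forward (clockwise) until it sits fully down on the jar's rim, and let go. Leave the little closed sample jar and the weighing boat where they are.

Things in the scene. Friction and masses are not known exactly. Their poses are not given: they have to be found in the camera images.
- cap: Blue fluted screw cap, 59 mm across, 24 mm high, 35 g, lying on the bench open side down. Origin: centre of its lower edge, z up through the closed top. Skirt 2.7 mm thick; the closed top's underface is 21 mm above the lower edge. Inside, 11 mm above the lower edge, four lugs 4 mm long, 90 degrees apart, reach in to 22.8 mm from the axis.
- jar_clamp: Grey bench clamp fixed to the bench, two V jaws and a black star knob; 190 x 92 mm, 54 mm high. It holds fast a white jar, 62 mm across, which cannot turn or lift. Origin: on the bench (z = 0) on the jar's axis; x points away from the knob, z up. How the jar is turned in the jaws, and so where its threads start, is not told.
- jar_mouth (a point): Centre of the open jar's rim, its highest edge, on its axis, 110 mm above the bench; z up. Neck below: 42.6 mm across (50.6 mm over the threads), 22 mm high. Coarse right-handed thread, four starts 90 degrees apart: clockwise from above, a cap sinks 20 mm per turn. Play: 1 mm along the axis, 1.5 mm sideways. A cap set down straight stands on the thread ridges.
- cap_dropped (a point): Where the cap's origin is once it has dropped into the thread, 17.5 mm below the rim. Before, it stands 1 to 4.5 mm higher and teeth on the ridges stop clockwise turning. Pushed lightly down and turned counter-clockwise, at most 90 degrees, it may first slip 3 mm off the teeth, climbs up to 3.5 mm, drops 4.5 mm off the ridges' ends, and is then stopped hard by the teeth from turning further back.
- cap_down (a point): Where the cap's origin is when it is screwed fully down, 21 mm below the rim (the closed top rests on the rim). From the drop it takes 65 to 90 degrees clockwise, sinking with the thread; then it stops hard.
- sample_jar_1: Small closed jar of dark material with a white cap, 50 mm across, 78 mm high, standing loose on the bench; origin: centre of its underside. Not to be moved.
- weighing_boat_1: Small white weighing boat, 25 x 91 x 10 mm, loose on the bench; origin: centre of its underside. Not to be moved.

How it is judged:
By the outcome, as a careful person would: the job done as asked, in the order asked, and still so for the second after the job is handed in, with the robot touching nothing.
It also fails if it takes over 54 s, if anything falls off the work surface, if the arm or the gripper's body presses on something with over 40 N, if the wrist force passes 120 N, or if a joint passes its speed limit or range.

## Working session

There is one attempt and no reset: what is moved stays moved. The work goes in short steps, Python scripts to look and compute and a tool call to move; the robot and the scene stay as the last step left them, time stands still between calls to the robot, and variables do not carry over. Pictures are saved under pics/ and viewed, and the job is handed in when it is done.

Besides the shell and the picture viewer there is one more tool, called after "Request:" as a command line: name --argument value ..., lists and objects as JSON in quotes. move_arm: Moves the arm, as the interface text tells. Its arguments: {"type":"object","properties":{"series":{"type":"array","items":{"type":"array","items":{"type":"array","items":{"type":"number","minimum":-1,"maximum":1}}}}},"required":["series"]}

```bash
mkdir -p pics; ls
python3 - <<'E'
from station import r, viewer, spotter
import cv2, numpy as np
s=r.sense(); print({k:np.round(v,3).tolist() for k,v in s.items()})
for n in ["side","top"]:
    p,d=viewer.capture(n); cv2.imwrite(f"pics/{n}0.png",p[:,:,::-1]); np.save(f"pics/{n}0.npy",d)
    c=viewer.camera_params(n); print(n,np.round(c["mtx"],1).tolist(),np.round(c["pose"],3).tolist())
    for o in ["cap","jar_clamp","sample_jar_1","weighing_boat_1"]:
        f=spotter.find_in(n,o); print(o,[(np.round(q["centre"],1).tolist(),round(q["conf"],2)) for q in f[:2]])
E
```

```text
pics
{'time_s': 0.0, 'joints': [-56.974, 22.092, 0.38, -0.028, -68.41, -14.816], 'joint_velocities': [0.037, 0.007, 0.099, 0.001, 0.014, 0.039], 'effort': [0.0, -39.066, 18.741, 4.22, 0.011, -0.0], 'tcp_pos': [0.195, -0.593, 0.291], 'ee_rot': [[-0.001, -0.312, 0.95], [0.002, 0.95, 0.312], [-1.0, 0.002, -0.0]], 'wrist_force': [-0.444, 0.681, -0.733], 'moment': [0.013, -0.022, 0.016], 'gripper_width': 1.0}
side [[479.3, 0.0, 259.7], [0.0, 479.3, 186.8], [0.0, 0.0, 1.0]] [[-0.933, -0.132, 0.335, 0.254], [-0.36, 0.335, -0.871, 0.893], [0.003, -0.933, -0.36, 0.403], [0.0, 0.0, 0.0, 1.0]]
cap [([290.0, 253.3], 0.75)]
jar_clamp [([279.0, 197.1], 0.61)]
sample_jar_1 [([184.0, 251.3], 0.66), ([278.1, 195.9], 0.42)]
weighing_boat_1 [([201.9, 229.9], 0.58)]
top [[418.6, 0.0, 255.1], [0.0, 418.6, 191.4], [0.0, 0.0, 1.0]] [[0.006, -0.995, 0.101, 0.456], [-1.0, -0.003, 0.03, 0.136], [-0.03, -0.101, -0.994, 0.98], [0.0, 0.0, 0.0, 1.0]]
cap [([232.9, 234.1], 0.79)]
jar_clamp [([320.8, 196.1], 0.81)]
sample_jar_1 [([193.1, 168.1], 0.64)]
weighing_boat_1 [([242.7, 157.7], 0.87)]
```

View pics/side0.png

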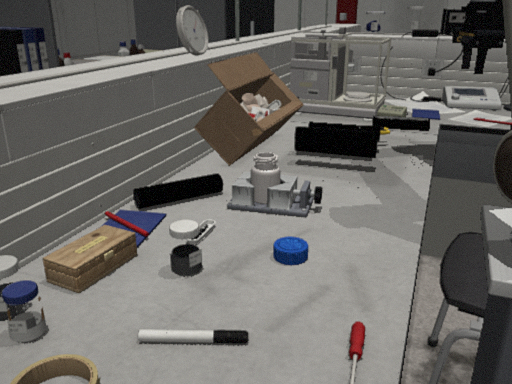

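View pics/top0.png

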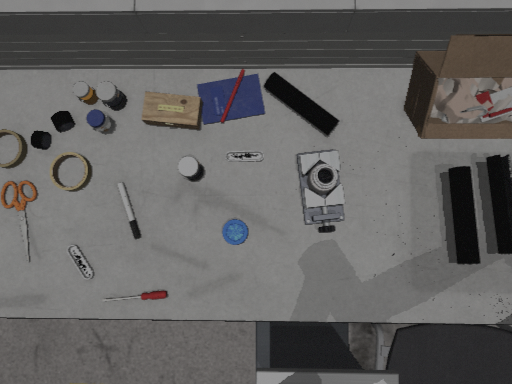

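The side view shows the cap at about (290,250), the jar and clamp at (267,185) and the dark sample jar at (187,258). In the top view the cap is at (235,231), the jar mouth at (322,178) and the sample jar at (191,168). Next I'll measure positions from the depth.

```bash
cat > h.py <<'E'
import numpy as np, cv2
from station import r, viewer, spotter
def cloud(n,d):
    c=viewer.camera_params(n); K=c["mtx"];T=c["pose"]
    v,u=np.mgrid[:384,:512]; P=np.stack([(u-K[0,2])/K[0,0]*d,(v-K[1,2])/K[1,1]*d,d],-1)
    W=P@T[:3,:3].T+T[:3,3]; W[d<=0]=np.nan; return W
def proj(n,X):
    c=viewer.camera_params(n);K=c["mtx"];T=c["pose"]
    p=(np.asarray(X)-T[:3,3])@T[:3,:3]; q=p@K.T; return q[...,:2]/q[...,2:]
def circfit(xy):
    A=np.c_[2*xy,np.ones(len(xy))]; s=np.linalg.lstsq(A,(xy**2).sum(1),rcond=None)[0]
    return s[:2],np.sqrt(s[2]+s[:2]@s[:2])
def st():
    s=r.sense(); print("t",round(s["time_s"],3),"tcp",np.round(s["tcp_pos"],4),"F",np.round(s["wrist_force"],1),"M",np.round(s["moment"],2),"w",round(s["gripper_width"],3),"j",np.round(s["joints"],1)); return s
E
python3 - <<'E'
from h import *
for n in ["top","side"]:
    d=np.load(f"pics/{n}0.npy"); W=cloud(n,d)
    p=cv2.imread(f"pics/{n}0.png").astype(int)
    print(n)
    blue=(p[:,:,0]>p[:,:,2]+50)
    v,u=np.mgrid[:384,:512]
    c=(235,231) if n=="top" else (290,250)
    m=blue&(abs(u-c[0])<25)&(abs(v-c[1])<25)
    X=W[m]; X=X[~np.isnan(X[:,0])]
    print("cap n",len(X),"zq",np.percentile(X[:,2],[2,50,98]))
    t=X[(X[:,2]>.018)]; (c2,rad),i,_=(lambda a:a)(cv2.minEnclosingCircle((t[:,:2]*1000).astype(np.float32)))+(0,) if False else (cv2.minEnclosingCircle((t[:,:2]*1000).astype(np.float32)),0,0)
    print("cap circ",c2,rad, "mean",t[:,:2].mean(0))
    c=(322,178) if n=="top" else (265,158)
    m=(abs(u-c[0])<30)&(abs(v-c[1])<30)
    X=W[m]; X=X[~np.isnan(X[:,0])]
    X=X[(X[:,2]>.085)&(X[:,2]<.13)]
    print("z hist",np.histogram(X[:,2],bins=np.arange(.085,.131,.005)))
    t=X[X[:,2]>.105]; print(len(t),cv2.minEnclosingCircle((t[:,:2]*1000).astype(np.float32)),t.mean(0),circfit(t[:,:2]))
    for nm,cc in [("sj",(191,168) if n=="top" else (187,230)),("boat",(245,157) if n=="top" else (205,232))]:
        print(nm,W[cc[1],cc[0]])
    if n=="top":
        m=(u>295)&(u<350)&(v>145)&(v<235); X=W[m]; X=X[X[:,2]>.02]; print("clamp ext",np.nanmin(X,0),np.nanmax(X,0))
E
```

```text
top
cap n 490 zq [0.02175766 0.02533847 0.02887909]
cap circ (460.665283203125, 210.84512329101562) 28.633285522460938 mean [0.46037249 0.21091129]
z hist (array([ 42,   5,  14,  72, 134,  64,   1,   0,   0]), array([0.085, 0.09 , 0.095, 0.1  , 0.105, 0.11 , 0.115, 0.12 , 0.125,
       0.13 ]))
199 ((578.3489379882812, 15.724261283874512), 25.208709716796875) [0.57695338 0.01563049 0.10886272] (array([0.57801418, 0.015505  ]), np.float64(0.020845960053938812))
sj [0.59777375 0.30358937 0.08097547]
boat [0.6367305  0.19017661 0.00221872]
clamp ext [ 0.46062605 -0.0330645   0.02005502] [0.64094353 0.06509999 0.1150432 ]
side
cap n 803 zq [0.00548805 0.02562245 0.02787215]
cap circ (461.42108154296875, 209.83837890625) 29.901620864868164 mean [0.45929047 0.21609276]
z hist (array([151,  93,  94, 116, 144,  83,   0,   0,   0]), array([0.085, 0.09 , 0.095, 0.1  , 0.105, 0.11 , 0.115, 0.12 , 0.125,
       0.13 ]))
227 ((644.707275390625, -74.77462005615234), 136.45970153808594) [ 0.59896934 -0.02175524  0.10906617] (array([ 0.6497809, -0.0712585]), np.float64(0.11772880897236504))
sj [0.5905772  0.32268113 0.08066434]
boat [0.62769226 0.19688889 0.0122714 ]
```

Request:
move_arm --series '[[[0,0,0,0.51,0.82,0,1],[0,0,0,0.51,0.82,0,1],[0,0,0,0.51,0.82,0,1],[0,0,0,0.51,0.82,0,1],[0,0,0,0.51,0.82,0,1],[0,0,0,0.51,0.82,0,1],[0,0,0,0.51,0.82,0,1],[0,0,0,0.51,0.82,0,1],[0,0,0,0.05,0.95,0,1],[0,0,0,0.05,0.95,0,1],[0,0,0,0.05,0.95,0,1],[0,0,0,0.05,0.95,0,1],[0,0,0,0.05,0.95,0,1],[0,0,0,0.05,0.95,0,1],[0,0,0,0,0,0,1]]]'

```text
time_s: 2.38
tcp_pos: [0.4635, 0.1661, 0.2953]
ee_rot: [[0.012, -0.312, 0.95], [-0.001, 0.95, 0.312], [-1.0, -0.004, 0.011]]
wrist_force: [0.5, -0.5, -0.5]
gripper_width: 0.998
```

Run:
```python
from h import *
st()
p,d=viewer.capture("wrist"); cv2.imwrite("pics/w1.png",p[:,:,::-1]); np.save("pics/w1.npy",d)
c=viewer.camera_params("wrist"); print(np.round(c["mtx"],1).tolist(),np.round(c["pose"],3).tolist())
W=cloud("wrist",d); f=spotter.trace("wrist","cap"); print([(q["centre"],q["conf"]) for q in f])
X=W[f[0]["mask"]]; X=X[~np.isnan(X[:,0])]; print(np.percentile(X,[2,50,98],axis=0))
t=X[X[:,2]>.018]; print(cv2.minEnclosingCircle((t[:,:2]*1000).astype(np.float32)))
```

```text
t 2.375 tcp [0.4635 0.1661 0.2953] F [ 0.5 -0.5 -0.5] M [-0.08  0.02 -0.03] w 0.998 j [  38.9    8.6  -17.9    0.5  -63.  -111. ]
[[303.3, 0.0, 256.9], [0.0, 303.3, 190.5], [0.0, 0.0, 1.0]] [[-0.31, 0.902, 0.301, 0.381], [0.951, 0.296, 0.093, 0.137], [-0.005, 0.315, -0.949, 0.387], [0.0, 0.0, 0.0, 1.0]]
[([292.6, 166.3], 0.91)]
[[0.43223892 0.17868809 0.00909966]
 [0.45759723 0.20474157 0.02390057]
 [0.48538651 0.23142796 0.02563751]]
((459.8384094238281, 205.83609008789062), 29.230581283569336)
```

View pics/w1.png

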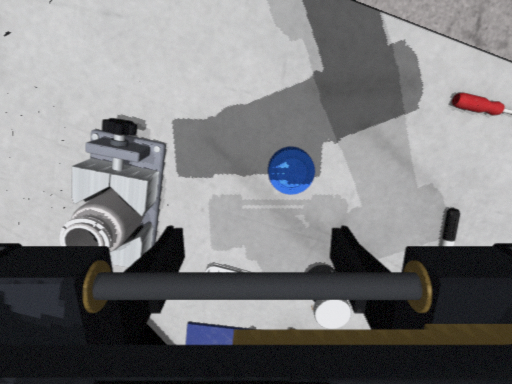

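Request:
move_arm --series '[[[0,0,1,0,0,0,1],[0,0,1,0,0,0,1],[0,0,1,0,0,0,1],[0,0,1,0,0,0,1],[0,0,1,0,0,0,1],[0,0,0,0,0,-0.8,1],[0,0,0,0,0,0,1],[0,0,0,0,0,0,1]]]'

```text
time_s: 3.48
tcp_pos: [0.4636, 0.1519, 0.2498]
ee_rot: [[0.013, -0.852, 0.524], [0.007, 0.524, 0.852], [-1.0, -0.008, 0.013]]
wrist_force: [0.6, -0.4, 0.3]
gripper_width: 1.002
```

Run:
```python
from h import *
s=st(); print(np.round(s["ee_rot"],3).tolist())
p,d=viewer.capture("wrist"); cv2.imwrite("pics/w2.png",p[:,:,::-1]); np.save("pics/w2.npy",d)
W=cloud("wrist",d); f=spotter.trace("wrist","cap"); print([(q["centre"],q["conf"]) for q in f])
X=W[f[0]["mask"]]; X=X[~np.isnan(X[:,0])]; print(np.percentile(X,[2,50,98],axis=0))
t=X[X[:,2]>.018]; print(cv2.minEnclosingCircle((t[:,:2]*1000).astype(np.float32)))
R=np.array(s["ee_rot"]);tc=np.array(s["tcp_pos"])
print("tip proj",proj("wrist",[tc+R@[.07,0,0],tc+R@[.051,0,0],tc+R@[.07,.0435,0],tc+R@[.07,-.0435,0]]))
```

```text
t 3.475 tcp [0.4636 0.1519 0.2498] F [ 0.6 -0.4  0.3] M [ 0.04  0.05 -0.04] w 1.002 j [ 37.3  10.5 -22.5   0.2 -56.1 -69. ]
[[0.013, -0.852, 0.524], [0.007, 0.524, 0.852], [-1.0, -0.008, 0.013]]
[([286.8, 205.8], 0.86)]
[[ 4.33057508e-01  1.79546902e-01 -7.07732098e-05]
 [ 4.58977430e-01  2.04079598e-01  2.35339541e-02]
 [ 4.87341535e-01  2.33670613e-01  2.53274041e-02]]
((460.037841796875, 207.39659118652344), 29.375179290771484)
tip proj [[254.92709555 244.87692285]
 [254.72675805 261.73177543]
 [327.96325884 244.85952741]
 [181.87457585 244.8943222 ]]
```

View pics/w2.png

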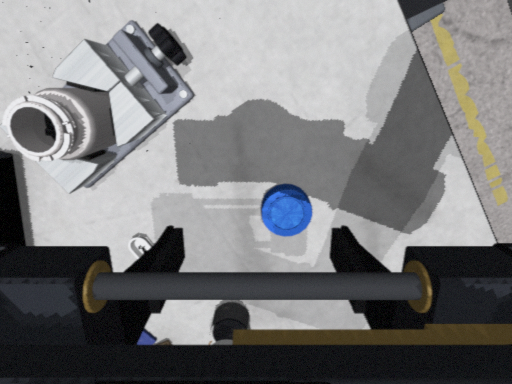

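Request:
move_arm --series '[[[-0.05,0.09,0,-0.03,0.48,0,1],[0,0,0,-0.03,0.48,0,1],[0,0,0,0,0,-0.75,1],[0,0,0,0,0,-0.75,1],[0,0,0,0,0,-0.75,1],[0,0,0,0,0,0,1],[0,0,0,0,0,0,1]]]'

```text
time_s: 4.45
tcp_pos: [0.4655, 0.2159, 0.1233]
ee_rot: [[0.02, -0.853, 0.522], [0.015, 0.522, 0.853], [-1.0, -0.009, 0.023]]
wrist_force: [-0.8, 0.0, 0.3]
gripper_width: 0.999
```

Run:
```python
from h import *
s=st()
p,d=viewer.capture("wrist"); cv2.imwrite("pics/w3.png",p[:,:,::-1]); np.save("pics/w3.npy",d)
p,d=viewer.capture("top"); cv2.imwrite("pics/t3.png",p[:,:,::-1])
p,d=viewer.capture("side"); cv2.imwrite("pics/s3.png",cv2.resize(p[150:330,200:440,::-1],None,fx=3,fy=3))
```

```text
t 4.45 tcp [0.4655 0.2159 0.1233] F [-0.8  0.   0.3] M [ 0.02  0.08 -0.02] w 0.999 j [ 43.1  22.  -28.3   0.3 -38.2 -74.8]
```

View pics/w3.png

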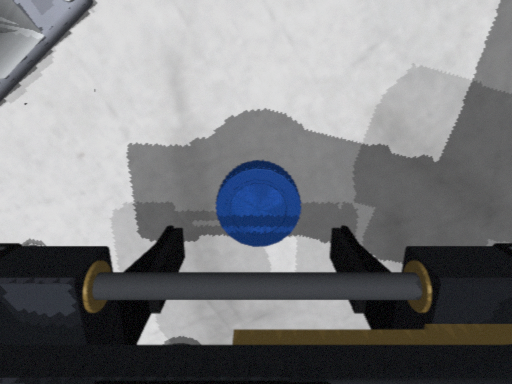

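View pics/s3.png

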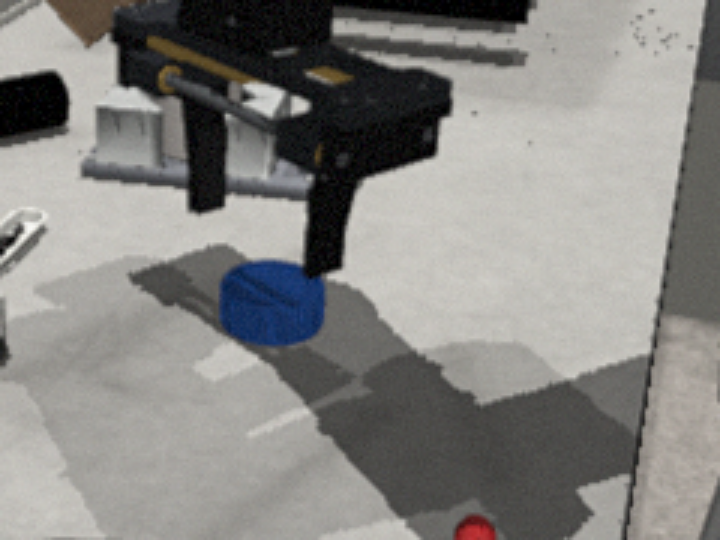

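```bash
cat >> h.py <<'E'
def need(target_tip_centre, yaw=None, L=.051):
    s=st(); R=np.array(s["ee_rot"]);tc=np.array(s["tcp_pos"])
    y=np.degrees(np.arctan2(R[1,1],R[0,1]))
    w=np.degrees(np.cross(R[:,0],[0,0,-1]))
    d=(np.array(target_tip_centre)+[0,0,L])-tc
    print("yaw",round(y,2),"tilt corr scaled",np.round(w/8,3),"shift mm",np.round(d*1000,1),"scaled",np.round(d/.06,3),"grasp pt now",np.round(tc+R@[L,0,0],4))
E
python3 - <<'E'
from h import *
d=np.load("pics/w3.npy"); W=cloud("wrist",d); p=cv2.imread("pics/w3.png").astype(int)
m=(p[:,:,0]>p[:,:,2]+50); m[250:]=0
X=W[m]; t=X[X[:,2]>.018]; print(len(t),np.median(t,0),cv2.minEnclosingCircle((t[:,:2]*1000).astype(np.float32)))
n,_=1,1
need([.4602,.2085,.022])
E
```

```text
5309 [0.45867756 0.20583196 0.02397678] ((459.3177795410156, 207.4253387451172), 29.196226119995117)
t 4.6 tcp [0.465  0.2156 0.1232] F [-0.3 -1.1  0.4] M [-0.03  0.1  -0.06] w 1.004 j [ 43.1  22.  -28.4   0.2 -38.2 -74.8]
yaw 148.5 tilt corr scaled [-0.109  0.142  0.   ] shift mm [ -4.8  -7.1 -50.2] scaled [-0.081 -0.118 -0.837] grasp pt now [0.466  0.2164 0.0722]
```

Request:
move_arm --series '[[[-0.11,0.14,0,-0.085,-0.125,-0.2,1],[0,0,0,0,0,0,1],[0,0,0,0,0,0,1]]]'

```text
time_s: 4.97
tcp_pos: [0.4602, 0.208, 0.1125]
ee_rot: [[0.002, -0.853, 0.522], [0.001, 0.522, 0.853], [-1.0, -0.001, 0.002]]
wrist_force: [-0.3, -0.3, 0.3]
gripper_width: 1.004
```

Run:
```python
from h import *
need([.4597,.2078,.022])
```

```text
t 4.975 tcp [0.4602 0.208  0.1125] F [-0.3 -0.3  0.3] M [ 0.02 -0.02 -0.08] w 1.004 j [ 42.8  22.8 -29.2   0.  -37.9 -74.3]
yaw 148.5 tilt corr scaled [-0.01   0.013  0.   ] shift mm [ -0.5  -0.2 -39.5] scaled [-0.009 -0.003 -0.659] grasp pt now [0.4603 0.208  0.0615]
```

Tool is aligned. I'll descend in small steps.

Request:
move_arm --series '[[[-0.01,0.01,0,-0.01,0,-0.35,1],[0,0,0,0,0,-0.2,1],[0,0,0,0,0,-0.05,1],[0,0,0,0,0,0,1]]]'

```text
time_s: 5.48
tcp_pos: [0.4605, 0.2086, 0.0764]
ee_rot: [[0.003, -0.853, 0.522], [0.001, 0.522, 0.853], [-1.0, -0.002, 0.002]]
wrist_force: [0.3, 0.8, 0.3]
gripper_width: 0.997
```

Run:
```python
from h import *
need([.4597,.2078,.022])
```

```text
t 5.475 tcp [0.4605 0.2086 0.0764] F [0.3 0.8 0.3] M [ 0.05  0.03 -0.02] w 0.997 j [ 42.8  26.2 -30.9   0.1 -32.7 -74.4]
yaw 148.54 tilt corr scaled [-0.009  0.018  0.   ] shift mm [-0.8 -0.8 -3.4] scaled [-0.013 -0.013 -0.057] grasp pt now [0.4606 0.2086 0.0254]
```

Request:
move_arm --series '[[[-0.01,0.02,0,-0.01,-0.01,-0.05,1],[0,0,0,0,0,0,0],[0,0,0,0,0,0,0],[0,0,0,0,0,0,0],[0,0,0,0,0,0,0],[0,0,0,0,0,0,0]]]'

```text
time_s: 6.22
tcp_pos: [0.4604, 0.2084, 0.0745]
ee_rot: [[0.002, -0.853, 0.522], [0.001, 0.522, 0.853], [-1.0, -0.001, 0.002]]
wrist_force: [0.1, -1.4, -0.0]
gripper_width: 0.677
```

Run:
```python
from h import *
need([.4597,.2078,.022])
```

```text
t 6.225 tcp [0.4604 0.2084 0.0745] F [ 0.1 -1.4 -0. ] M [ 0.12  0.06 -0.01] w 0.677 j [ 42.8  26.4 -30.9  -0.  -32.5 -74.2]
yaw 148.55 tilt corr scaled [-0.011  0.011  0.   ] shift mm [-0.7 -0.6 -1.5] scaled [-0.011 -0.01  -0.025] grasp pt now [0.4605 0.2085 0.0235]
```

Request:
move_arm --series '[[[0,0,0,0,0,0.3,0],[0,0,0,0,0,0.7,0],[0,0,0,0,0,0.8,0],[0,0,0,0,0,0.6,0],[0,0,0,0.5,-0.4,0,0],[0,0,0,0.7,-0.6,0,0],[0,0,0,0.7,-0.6,0,0],[0,0,0,0.4,-0.35,0,0],[0,0,0,0,0,0,0],[0,0,0,0,0,0,0]]]'

```text
time_s: 7.48
tcp_pos: [0.6, 0.087, 0.2225]
ee_rot: [[0.0, -0.854, 0.52], [0.001, 0.52, 0.854], [-1.0, 0.0, 0.001]]
wrist_force: [0.4, 0.6, 0.4]
gripper_width: 0.676
```

Run:
```python
from h import *
s=st()
p,d=viewer.capture("wrist"); cv2.imwrite("pics/w4.png",p[:,:,::-1]); np.save("pics/w4.npy",d)
W=cloud("wrist",d)
X=W[(W[:,:,2]>.100)&(W[:,:,2]<.13)]; print(len(X))
need([.578,.0155,.16])
```

```text
t 7.475 tcp [0.6    0.087  0.2225] F [0.4 0.6 0.4] M [0.08 0.13 0.06] w 0.676 j [ 23.5  23.4  -7.9  -0.  -58.6 -54.8]
2588
t 7.525 tcp [0.5999 0.0873 0.2226] F [-0.4 -0.5  0.6] M [ 0.03  0.09 -0.03] w 0.671 j [ 23.5  23.4  -7.9  -0.  -58.6 -54.8]
yaw 148.71 tilt corr scaled [-0.005  0.001  0.   ] shift mm [-21.9 -71.8 -11.6] scaled [-0.365 -1.196 -0.193] grasp pt now [0.5999 0.0873 0.1716]
```

View pics/w4.png

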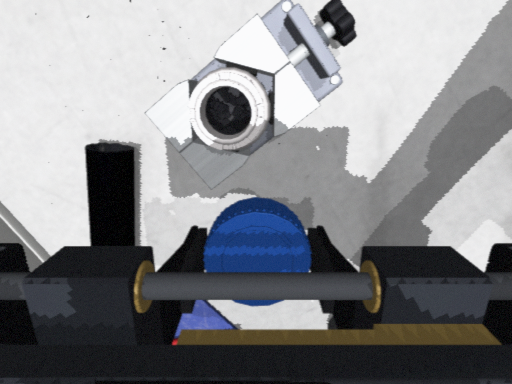

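Run:
```python
from h import *
p=cv2.imread("pics/w4.png"); d=np.load("pics/w4.npy"); W=cloud("wrist",d)
cv2.imwrite("pics/w4z.png",cv2.resize(p[50:310,170:340],None,fx=2.3,fy=2.3,interpolation=cv2.INTER_NEAREST))
v,u=np.mgrid[:384,:512]
box=(u>180)&(u<280)&(v>60)&(v<160)
c=viewer.camera_params("wrist");K=c["mtx"];T=c["pose"]
def toplane(uv,z):
    q=np.c_[(uv[:,0]-K[0,2])/K[0,0],(uv[:,1]-K[1,2])/K[1,1],np.ones(len(uv))]@T[:3,:3].T
    return (T[:3,3]+q*((z-T[2,3])/q[:,2])[:,None])[:,:2]
g=cv2.cvtColor(p,cv2.COLOR_BGR2GRAY)
dk=((g<110)&box).astype(np.uint8)
n,l,s,cc=cv2.connectedComponentsWithStats(dk); i=l[110,228]; print(s[i],cc[i])
cn=max(cv2.findContours((l==i).astype(np.uint8),0,1)[0],key=cv2.contourArea)[:,0]
print("inner",circfit(toplane(cn,.11)))
X=W[box&(W[:,:,2]>.1065)&(W[:,:,2]<.114)]; print("rim z",np.median(X[:,2]),len(X)); print(circfit(X[:,:2]),cv2.minEnclosingCircle((X[:,:2]*1e3).astype(np.float32)))
X=W[box&(W[:,:,2]>.108)&(W[:,:,2]<.118)];print(np.percentile(X,[1,99],axis=0), np.percentile(X,[1,99],axis=0).mean(0))
# cap top
hsv=p.astype(int); m=(hsv[:,:,0]>hsv[:,:,2]+40)&(u>195)&(u<320)&(v>190)&(v<272)
X=W[m];X=X[~np.isnan(X[:,0])]; print("cap",np.percentile(X,[1,50,99],axis=0))
zt=np.median(X[:,2]); t=X[abs(X[:,2]-zt)<.004]
R=np.array(r.sense()["ee_rot"]); tc=np.array(r.sense()["tcp_pos"])
L=(t-tc)@R; print("cap local y range",np.percentile(L[:,1],[.5,99.5]),"z range",np.percentile(L[:,2],[.5,50,99.5]), "x", np.median(L[:,0]))
```

```text
[ 200   86   51   50 1979] [225.67963618 110.84183931]
inner (array([0.57804576, 0.01321694]), np.float64(0.01590119005967748))
rim z 0.10943085515284245 1329
(array([0.57870877, 0.01366499]), np.float64(0.01958919245834898)) ((578.8895263671875, 13.69373607635498), 25.139570236206055)
[[ 0.55873873 -0.00633241  0.10805758]
 [ 0.59884774  0.03378834  0.11147176]] [0.57879323 0.01372797 0.10976467]
cap [[0.57075279 0.05850506 0.15195628]
 [0.59143474 0.07610123 0.17191224]
 [0.62237999 0.10299842 0.17363068]]
cap local y range [-0.02734093  0.02844871] z range [-0.02898012 -0.01009072  0.00585744] x 0.0505334984992743
```

View pics/w4z.png

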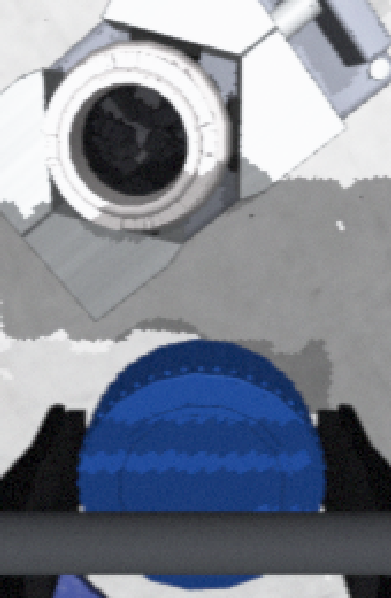

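Request:
move_arm --series '[[[0,0,0,-0.1,-0.4,0,0],[0,0,0,-0.15,-0.5,0,0],[0,0,0,-0.08,-0.22,-0.15,0],[0,0,0,0,0,0,0],[0,0,0,0,0,0,0]]]'

```text
time_s: 8.15
tcp_pos: [0.5766, 0.0193, 0.2135]
ee_rot: [[-0.0, -0.857, 0.516], [0.001, 0.516, 0.857], [-1.0, 0.001, 0.001]]
wrist_force: [1.1, -0.4, 0.1]
gripper_width: 0.675
```

Run:
```python
from h import *
need([.5790,.0135,.14])
```

```text
t 8.15 tcp [0.5766 0.0193 0.2135] F [ 1.1 -0.4  0.1] M [ 0.05  0.04 -0.02] w 0.675 j [ 18.   21.3 -12.8  -0.1 -55.9 -49. ]
yaw 148.97 tilt corr scaled [-0.007 -0.002 -0.   ] shift mm [  2.4  -5.8 -22.5] scaled [ 0.04  -0.097 -0.375] grasp pt now [0.5766 0.0194 0.1625]
```

Request:
move_arm --series '[[[0,0,0,0.04,-0.1,-0.2,0],[0,0,0,0,0,-0.1,0],[0,0,0,0,0,0,0]]]'

```text
time_s: 8.52
tcp_pos: [0.5796, 0.0143, 0.1937]
ee_rot: [[-0.001, -0.858, 0.514], [0.001, 0.514, 0.858], [-1.0, 0.001, 0.001]]
wrist_force: [-1.0, 0.7, -0.7]
gripper_width: 0.671
```

Run:
```python
from h import *
need([.5790,.0135,.13])
for n in ["side","top","wrist"]:
    p,d=viewer.capture(n)
    if n=="side": q=cv2.resize(p[110:230,200:350],None,fx=4,fy=4)
    elif n=="top": q=cv2.resize(p[130:240,260:390],None,fx=4,fy=4)
    else: q=p
    cv2.imwrite(f"pics/{n}5.png",q[:,:,::-1])
```

```text
t 8.525 tcp [0.5796 0.0143 0.1937] F [-1.   0.7 -0.7] M [ 0.04  0.03 -0.  ] w 0.671 j [ 17.4  22.8 -13.7  -0.1 -53.5 -48.3]
yaw 149.07 tilt corr scaled [-0.007 -0.005 -0.   ] shift mm [ -0.6  -0.8 -12.7] scaled [-0.01  -0.013 -0.211] grasp pt now [0.5796 0.0143 0.1427]
```

View pics/side5.png

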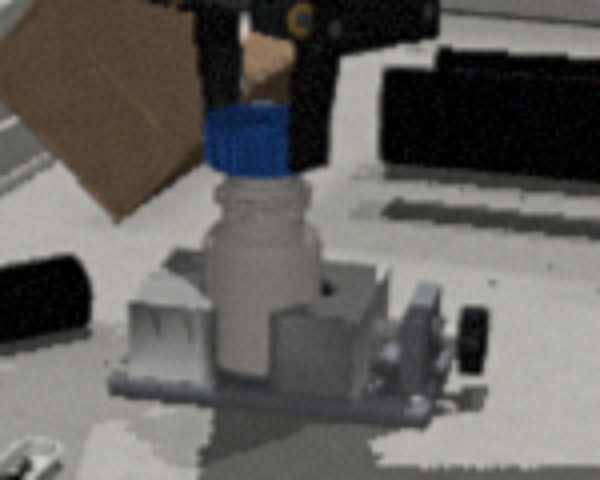

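View pics/wrist5.png

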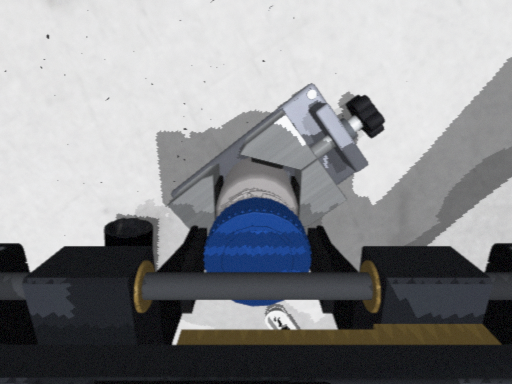

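Request:
move_arm --series '[[[0,0,0,-0.015,-0.015,-0.1,0],[0,0,0,0,0,-0.1,0],[0,0,0,0,0,-0.03,0],[0,0,0,0,0,0,0]]]'

```text
time_s: 9.18
tcp_pos: [0.579, 0.0135, 0.1802]
ee_rot: [[0.002, -0.858, 0.514], [0.002, 0.514, 0.858], [-1.0, -0.001, 0.002]]
wrist_force: [-0.4, 0.3, -0.9]
gripper_width: 0.674
```

Run:
```python
from h import *
need([.5790,.0135,.13])
```

```text
t 9.175 tcp [0.579  0.0135 0.1802] F [-0.4  0.3 -0.9] M [-0.02  0.1   0.05] w 0.674 j [ 17.3  23.5 -14.8  -0.1 -51.6 -48.2]
yaw 149.08 tilt corr scaled [-0.011  0.012  0.   ] shift mm [0.  0.  0.8] scaled [0.    0.001 0.014] grasp pt now [0.5791 0.0135 0.1292]
```

Edge of the cap is now at about 105.7 mm, over the rim, with no side force. I'll continue down gently.

Request:
move_arm --series '[[[-0.01,0.01,0,0,0,-0.06,0],[0,0,0,0,0,-0.05,0],[0,0,0,0,0,-0.03,0]]]'

```text
time_s: 9.55
tcp_pos: [0.5792, 0.0135, 0.1716]
ee_rot: [[0.001, -0.858, 0.514], [0.0, 0.514, 0.858], [-1.0, -0.001, 0.001]]
wrist_force: [0.4, 0.1, -0.4]
gripper_width: 0.674
```

Request:
move_arm --series '[[[0,0,0,0,0,-0.03,0],[0,0,0,0,0,0,0]]]'

```text
time_s: 9.8
tcp_pos: [0.5793, 0.0135, 0.17]
ee_rot: [[0.001, -0.858, 0.514], [0.0, 0.514, 0.858], [-1.0, -0.001, 0.001]]
wrist_force: [-0.1, 0.2, 1.3]
gripper_width: 0.676
```

Request:
move_arm --series '[[[0,0,0,0,0,-0.03,0],[0,0,0,0,0,-0.02,0]]]'

```text
time_s: 10.05
tcp_pos: [0.5793, 0.0135, 0.1696]
ee_rot: [[0.002, -0.858, 0.513], [-0.0, 0.513, 0.858], [-1.0, -0.002, 0.001]]
wrist_force: [-3.4, 0.2, 7.4]
gripper_width: 0.675
```

Request:
move_arm --series '[[[0,0,0,0,0,-0.03,0]]]'

```text
time_s: 10.18
tcp_pos: [0.5794, 0.0135, 0.1695]
ee_rot: [[0.003, -0.859, 0.513], [-0.001, 0.513, 0.859], [-1.0, -0.003, 0.001]]
wrist_force: [-4.4, 0.5, 9.8]
gripper_width: 0.674
```

Request:
move_arm --series '[[[0,0,0.6,-0.01,0,-0.02,0],[0,0,0.6,-0.005,0,-0.02,0],[0,0,0.6,0,0,-0.02,0]]]'

```text
time_s: 10.55
tcp_pos: [0.5799, 0.0144, 0.1684]
ee_rot: [[0.009, -0.961, 0.276], [0.003, 0.276, 0.961], [-1.0, -0.007, 0.005]]
wrist_force: [-0.6, -1.2, -0.2]
gripper_width: 0.676
```

Run:
```python
from h import *
need([.5790,.0135,.12])
```

```text
t 10.55 tcp [0.5799 0.0144 0.1684] F [-0.6 -1.2 -0.2] M [-0.21  0.37  0.03] w 0.676 j [ 17.4  24.2 -15.7  -0.  -49.6 -33.4]
yaw 164.0 tilt corr scaled [-0.019  0.061  0.   ] shift mm [-0.9 -0.9  2.6] scaled [-0.015 -0.015  0.043] grasp pt now [0.5803 0.0145 0.1174]
```

Request:
move_arm --series '[[[-0.02,0.06,0.3,-0.015,-0.015,-0.02,0],[0,0,0.4,0,0,-0.02,0]]]'

```text
time_s: 10.8
tcp_pos: [0.5804, 0.0138, 0.1681]
ee_rot: [[0.004, -0.984, 0.177], [0.0, 0.177, 0.984], [-1.0, -0.004, 0.001]]
wrist_force: [-1.6, 0.5, 7.7]
gripper_width: 0.676
```

Run:
```python
from h import *
need([.5790,.0135,.12])
```

```text
t 10.8 tcp [0.5804 0.0138 0.1681] F [-1.6  0.5  7.7] M [ 0.08  0.93 -0.19] w 0.676 j [ 17.4  24.4 -15.5   0.1 -49.9 -27.6]
yaw 169.82 tilt corr scaled [-0.004  0.032  0.   ] shift mm [-1.4 -0.3  2.9] scaled [-0.024 -0.004  0.048] grasp pt now [0.5806 0.0138 0.1171]
```

Request:
move_arm --series '[[[0,0.04,0.5,-0.03,0,-0.015,0],[0,0.01,0.5,-0.01,0,-0.02,0],[0,0,0.5,0,0,-0.02,0]]]'

```text
time_s: 11.18
tcp_pos: [0.5806, 0.0139, 0.1688]
ee_rot: [[0.006, -0.999, -0.039], [0.001, -0.039, 0.999], [-1.0, -0.006, 0.001]]
wrist_force: [-2.0, 1.0, 6.7]
gripper_width: 0.674
```

Run:
```python
from h import *
need([.5790,.0135,.12])
```

```text
t 11.175 tcp [0.5806 0.0139 0.1688] F [-2.   1.   6.7] M [ 0.39  0.89 -0.13] w 0.674 j [ 17.3  24.3 -15.4   0.  -49.9 -15.1]
yaw -177.76 tilt corr scaled [-0.01  0.04  0.  ] shift mm [-1.6 -0.4  2.2] scaled [-0.026 -0.006  0.036] grasp pt now [0.5809 0.0139 0.1178]
```

Request:
move_arm --series '[[[-0.01,0.05,0.6,-0.03,0,-0.015,0],[0,0.02,0.6,-0.02,0,-0.015,0],[0,0.01,0.6,-0.01,0,-0.015,0]]]'

```text
time_s: 11.55
tcp_pos: [0.5802, 0.0138, 0.1698]
ee_rot: [[0.004, -0.956, -0.295], [0.001, -0.295, 0.956], [-1.0, -0.004, -0.0]]
wrist_force: [-0.6, -0.7, 4.6]
gripper_width: 0.673
```

Run:
```python
from h import *
need([.5790,.0135,.12])
```

```text
t 11.55 tcp [0.5802 0.0138 0.1698] F [-0.6 -0.7  4.6] M [-0.07  0.19 -0.03] w 0.673 j [ 17.4  24.3 -15.4   0.  -50.1  -0.2]
yaw -162.85 tilt corr scaled [-0.007  0.031  0.   ] shift mm [-1.2 -0.3  1.2] scaled [-0.02  -0.006  0.021] grasp pt now [0.5804 0.0139 0.1188]
```

Request:
move_arm --series '[[[-0.01,0.03,0.6,-0.02,0,-0.015,0],[0,0.01,0.5,-0.01,0,-0.02,0]]]'

```text
time_s: 11.8
tcp_pos: [0.5805, 0.014, 0.1702]
ee_rot: [[0.005, -0.897, -0.443], [0.001, -0.443, 0.897], [-1.0, -0.005, -0.002]]
wrist_force: [-1.0, 0.5, 6.0]
gripper_width: 0.679
```

Run:
```python
from h import *
need([.5790,.0135,.12])
```

```text
t 11.8 tcp [0.5805 0.014  0.1702] F [-1.   0.5  6. ] M [ 0.13  0.43 -0.18] w 0.679 j [ 17.4  24.2 -15.4   0.1 -50.1   8.8]
yaw -153.73 tilt corr scaled [-0.004  0.037  0.   ] shift mm [-1.5 -0.5  0.8] scaled [-0.025 -0.008  0.013] grasp pt now [0.5808 0.014  0.1192]
```

Request:
move_arm --series '[[[-0.01,0.03,0.6,-0.02,-0.005,-0.015,0],[0,0.01,0.5,-0.01,0,-0.02,0]]]'

```text
time_s: 12.05
tcp_pos: [0.5807, 0.0141, 0.1707]
ee_rot: [[0.006, -0.815, -0.579], [0.001, -0.579, 0.815], [-1.0, -0.005, -0.003]]
wrist_force: [-1.6, 0.8, 6.3]
gripper_width: 0.676
```

Run:
```python
from h import *
need([.5790,.0135,.12])
```

```text
t 12.05 tcp [0.5807 0.0141 0.1707] F [-1.6  0.8  6.3] M [ 0.21  0.58 -0.1 ] w 0.676 j [ 17.4  24.2 -15.3   0.1 -50.1  17.9]
yaw -144.63 tilt corr scaled [-0.005  0.043  0.   ] shift mm [-1.7 -0.6  0.3] scaled [-0.029 -0.01   0.005] grasp pt now [0.581  0.0142 0.1197]
```

Request:
move_arm --series '[[[-0.01,0.04,0.6,-0.03,-0.01,-0.015,0],[0,0.01,0.5,-0.01,0,-0.02,0]]]'

```text
time_s: 12.3
tcp_pos: [0.5801, 0.014, 0.1709]
ee_rot: [[0.005, -0.713, -0.701], [0.001, -0.701, 0.713], [-1.0, -0.004, -0.003]]
wrist_force: [-2.7, 1.2, 5.2]
gripper_width: 0.673
```

Run:
```python
from h import *
need([.5790,.0135,.12])
```

```text
t 12.3 tcp [0.5801 0.014  0.1709] F [-2.7  1.2  5.2] M [ 0.4   0.82 -0.08] w 0.673 j [ 17.4  24.2 -15.4   0.  -50.2  27.1]
yaw -135.51 tilt corr scaled [-0.007  0.035  0.   ] shift mm [-1.1 -0.5  0.1] scaled [-0.018 -0.009  0.002] grasp pt now [0.5803 0.0141 0.1199]
```

Request:
move_arm --series '[[[0,0.03,0.5,-0.02,-0.01,-0.02,0],[0,0.01,0.4,0,0,-0.025,0]]]'

```text
time_s: 12.55
tcp_pos: [0.5798, 0.0138, 0.1691]
ee_rot: [[0.003, -0.616, -0.788], [0.002, -0.788, 0.616], [-1.0, -0.003, -0.001]]
wrist_force: [0.8, -0.0, 0.4]
gripper_width: 0.674
```

Run:
```python
from h import *
need([.5790,.0135,.12])
```

```text
t 12.55 tcp [0.5798 0.0138 0.1691] F [ 0.8 -0.   0.4] M [-0.08  0.13  0.04] w 0.674 j [ 17.3  24.3 -15.4  -0.1 -50.1  34.7]
yaw -128.04 tilt corr scaled [-0.016  0.019  0.   ] shift mm [-0.8 -0.3  1.9] scaled [-0.014 -0.005  0.032] grasp pt now [0.58   0.0139 0.1181]
```

It is dropping: z fell and the force went to zero. I'll follow it down, with a little backward turn to find the hard stop.

Request:
move_arm --series '[[[0,0.02,0,-0.01,0,-0.03,0],[0,0,0,0,0,-0.03,0],[0,0,0,0,0,-0.02,0]]]'

```text
time_s: 12.92
tcp_pos: [0.58, 0.0139, 0.1666]
ee_rot: [[0.002, -0.617, -0.787], [0.002, -0.787, 0.617], [-1.0, -0.003, -0.001]]
wrist_force: [-4.2, 0.3, 8.2]
gripper_width: 0.675
```

Run:
```python
from h import *
need([.5790,.0135,.12])
```

```text
t 12.925 tcp [0.58   0.0139 0.1666] F [-4.2  0.3  8.2] M [ 0.28  1.11 -0.03] w 0.675 j [ 17.3  24.5 -15.5  -0.1 -49.9  34.6]
yaw -128.09 tilt corr scaled [-0.012  0.015  0.   ] shift mm [-1.  -0.4  4.4] scaled [-0.016 -0.006  0.074] grasp pt now [0.5801 0.014  0.1156]
```

Request:
move_arm --series '[[[0,0.01,0.3,-0.01,0,-0.01,0],[0,0,0.3,0,0,-0.01,0]]]'

```text
time_s: 13.18
tcp_pos: [0.5809, 0.0137, 0.167]
ee_rot: [[0.005, -0.548, -0.836], [0.002, -0.836, 0.548], [-1.0, -0.005, -0.003]]
wrist_force: [-0.2, -1.3, 2.8]
gripper_width: 0.675
```

Run:
```python
from h import *
need([.5790,.0135,.12])
```

```text
t 13.175 tcp [0.5809 0.0137 0.167 ] F [-0.2 -1.3  2.8] M [-0.35 -0.   -0.27] w 0.675 j [ 17.3  24.5 -15.5  -0.  -49.7  39.5]
yaw -123.25 tilt corr scaled [-0.014  0.037  0.   ] shift mm [-1.9 -0.2  4. ] scaled [-0.031 -0.004  0.067] grasp pt now [0.5811 0.0138 0.116 ]
```

Request:
move_arm --series '[[[0,0.03,0.3,-0.02,0,-0.015,0],[0,0,0.3,-0.01,0,-0.015,0]]]'

```text
time_s: 13.42
tcp_pos: [0.5808, 0.0137, 0.1669]
ee_rot: [[0.006, -0.483, -0.876], [0.004, -0.876, 0.483], [-1.0, -0.007, -0.003]]
wrist_force: [0.3, -2.1, 3.8]
gripper_width: 0.675
```

Run:
```python
from h import *
need([.5790,.0135,.12])
```

```text
t 13.425 tcp [0.5808 0.0137 0.1669] F [ 0.3 -2.1  3.8] M [-0.34  0.1  -1.15] w 0.675 j [ 17.3  24.5 -15.5  -0.2 -49.7  44. ]
yaw -118.86 tilt corr scaled [-0.031  0.044  0.   ] shift mm [-1.8 -0.2  4.1] scaled [-0.03  -0.004  0.068] grasp pt now [0.5811 0.014  0.116 ]
```

Request:
move_arm --series '[[[-0.03,0.04,-0.6,-0.01,0,-0.012,0],[0,0,-0.6,0,0,-0.012,0],[0,0,-0.6,0,0,-0.012,0]]]'

```text
time_s: 13.8
tcp_pos: [0.5805, 0.0136, 0.1663]
ee_rot: [[0.002, -0.693, -0.721], [-0.001, -0.721, 0.693], [-1.0, -0.001, -0.002]]
wrist_force: [-1.1, 0.8, 3.3]
gripper_width: 0.676
```

Run:
```python
from h import *
need([.5803,.0137,.113])
```

```text
t 13.8 tcp [0.5805 0.0136 0.1663] F [-1.1  0.8  3.3] M [0.06 0.37 0.08] w 0.676 j [ 17.3  24.6 -15.5   0.1 -49.8  28.8]
yaw -133.84 tilt corr scaled [0.005 0.015 0.   ] shift mm [-0.2  0.1 -2.3] scaled [-0.004  0.002 -0.039] grasp pt now [0.5806 0.0135 0.1153]
```

Turned 15° clockwise and sank 0.6 mm with a light force, so the thread has caught. Continuing.

Request:
move_arm --series '[[[0,0.01,-0.7,0,0,-0.012,0],[0,0,-0.7,0,0,-0.012,0],[0,0,-0.7,0,0,-0.012,0]]]'

```text
time_s: 14.18
tcp_pos: [0.5806, 0.0137, 0.1653]
ee_rot: [[0.001, -0.877, -0.48], [-0.001, -0.48, 0.877], [-1.0, -0.001, -0.002]]
wrist_force: [-0.3, 0.3, 3.2]
gripper_width: 0.676
```

Run:
```python
from h import *
need([.5803,.0137,.113])
```

```text
t 14.175 tcp [0.5806 0.0137 0.1653] F [-0.3  0.3  3.2] M [ 0.05  0.32 -0.  ] w 0.676 j [ 17.4  24.6 -15.5   0.1 -49.8  11.3]
yaw -151.29 tilt corr scaled [0.007 0.009 0.   ] shift mm [-0.3  0.  -1.3] scaled [-0.005  0.    -0.022] grasp pt now [0.5807 0.0136 0.1143]
```

Request:
move_arm --series '[[[0,0.01,-0.7,0,0,-0.012,0],[0,0,-0.7,0,0,-0.012,0],[0,0,-0.6,0,0,-0.012,0]]]'

```text
time_s: 14.55
tcp_pos: [0.5813, 0.014, 0.1644]
ee_rot: [[0.002, -0.978, -0.209], [-0.001, -0.209, 0.978], [-1.0, -0.002, -0.001]]
wrist_force: [0.2, 0.6, 1.9]
gripper_width: 0.673
```

Run:
```python
from h import *
need([.5803,.0137,.113])
```

```text
t 14.55 tcp [0.5813 0.014  0.1644] F [0.2 0.6 1.9] M [-0.07  0.09  0.  ] w 0.673 j [ 17.4  24.8 -15.5   0.1 -49.6  -5.4]
yaw -167.91 tilt corr scaled [0.008 0.015 0.   ] shift mm [-1.  -0.3 -0.4] scaled [-0.017 -0.004 -0.007] grasp pt now [0.5814 0.0139 0.1134]
```

Request:
move_arm --series '[[[0,0.015,-0.6,-0.01,0,-0.014,0],[0,0,-0.5,0,0,-0.012,0],[0,0,-0.4,0,0,-0.012,0]]]'

```text
time_s: 14.92
tcp_pos: [0.5816, 0.0137, 0.1637]
ee_rot: [[0.002, -1.0, 0.007], [-0.002, 0.007, 1.0], [-1.0, -0.002, -0.002]]
wrist_force: [-0.7, -1.7, 3.3]
gripper_width: 0.673
```

Run:
```python
from h import *
need([.5803,.0137,.113])
```

```text
t 14.925 tcp [0.5816 0.0137 0.1637] F [-0.7 -1.7  3.3] M [-0.41  0.41  0.04] w 0.673 j [ 17.4  24.8 -15.6   0.2 -49.5 -17.9]
yaw 179.62 tilt corr scaled [0.017 0.015 0.   ] shift mm [-1.3 -0.   0.3] scaled [-0.022 -0.     0.005] grasp pt now [0.5817 0.0136 0.1127]
```

Request:
move_arm --series '[[[0.01,0.015,-0.4,-0.01,0,-0.014,0],[0,0,-0.4,0,0,-0.012,0],[0,0,-0.3,0,0,-0.012,0]]]'

```text
time_s: 15.3
tcp_pos: [0.5814, 0.0132, 0.1634]
ee_rot: [[0.001, -0.986, 0.166], [-0.003, 0.166, 0.986], [-1.0, -0.001, -0.002]]
wrist_force: [-0.4, -0.5, 5.4]
gripper_width: 0.675
```

Run:
```python
from h import *
need([.5803,.0137,.113])
```

```text
t 15.3 tcp [0.5814 0.0132 0.1634] F [-0.4 -0.5  5.4] M [-0.03  0.6   0.08] w 0.675 j [ 17.3  24.9 -15.6   0.2 -49.6 -27. ]
yaw 170.47 tilt corr scaled [0.018 0.007 0.   ] shift mm [-1.1  0.5  0.6] scaled [-0.019  0.009  0.01 ] grasp pt now [0.5815 0.013  0.1124]
```

Request:
move_arm --series '[[[0.015,0.005,-0.4,0,0,-0.014,0],[0,0,-0.4,0,0,-0.012,0],[0,0,-0.3,0,0,-0.012,0]]]'

```text
time_s: 15.68
tcp_pos: [0.5811, 0.0127, 0.1634]
ee_rot: [[0.0, -0.947, 0.32], [-0.002, 0.32, 0.947], [-1.0, -0.001, -0.002]]
wrist_force: [-1.1, 0.3, 4.7]
gripper_width: 0.673
```

Run:
```python
from h import *
need([.5803,.0137,.113])
```

```text
t 15.675 tcp [0.5811 0.0127 0.1634] F [-1.1  0.3  4.7] M [0.11 0.5  0.05] w 0.673 j [ 17.3  24.8 -15.5   0.1 -49.6 -36. ]
yaw 161.33 tilt corr scaled [0.013 0.    0.   ] shift mm [-0.8  1.   0.6] scaled [-0.014  0.016  0.01 ] grasp pt now [0.5811 0.0126 0.1124]
```

Request:
move_arm --series '[[[0.01,0,-0.4,0,0.01,-0.008,0],[0,0,-0.4,0,0,-0.008,0],[0,0,-0.4,0,0,-0.008,0]]]'

```text
time_s: 16.05
tcp_pos: [0.581, 0.0131, 0.1634]
ee_rot: [[0.0, -0.877, 0.48], [-0.001, 0.48, 0.877], [-1.0, -0.001, -0.001]]
wrist_force: [-1.7, 0.7, 3.4]
gripper_width: 0.673
```

Run:
```python
from h import *
need([.5803,.0137,.113])
```

```text
t 16.05 tcp [0.581  0.0131 0.1634] F [-1.7  0.7  3.4] M [0.06 0.46 0.14] w 0.673 j [ 17.3  24.8 -15.6   0.1 -49.6 -46. ]
yaw 151.33 tilt corr scaled [0.009 0.001 0.   ] shift mm [-0.7  0.6  0.6] scaled [-0.011  0.011  0.01 ] grasp pt now [0.581  0.013  0.1124]
```

Request:
move_arm --series '[[[0.01,0,-0.5,0,0,-0.005,0],[0,0,-0.5,0,0,-0.005,0],[0,0,-0.5,0,0,-0.005,0]]]'

```text
time_s: 16.42
tcp_pos: [0.5799, 0.0128, 0.1634]
ee_rot: [[-0.003, -0.758, 0.653], [-0.002, 0.653, 0.758], [-1.0, 0.001, -0.003]]
wrist_force: [-1.9, 0.8, 2.8]
gripper_width: 0.676
```

Run:
```python
from h import *
need([.5803,.0137,.113])
p,d=viewer.capture("wrist"); cv2.imwrite("pics/w6.png",p[:,:,::-1])
p,d=viewer.capture("side"); cv2.imwrite("pics/s6.png",cv2.resize(p[110:230,200:350,::-1],None,fx=4,fy=4))
```

```text
t 16.425 tcp [0.5799 0.0128 0.1634] F [-1.9  0.8  2.8] M [0.12 0.45 0.97] w 0.676 j [ 17.3  24.8 -15.6   0.1 -49.8 -58.1]
yaw 139.25 tilt corr scaled [ 0.014 -0.018  0.   ] shift mm [0.4 0.9 0.6] scaled [0.006 0.014 0.01 ] grasp pt now [0.5798 0.0127 0.1124]
```

View pics/s6.png

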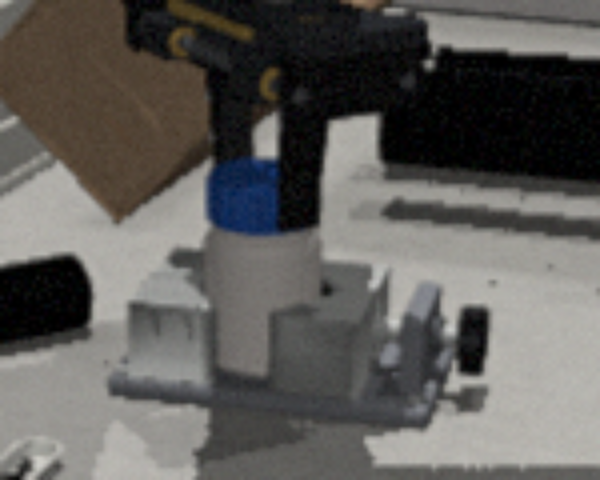

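Hard stop reached: moment 0.97 N m, z steady, cap edge at 89 mm. The side view shows the cap right down on the jar shoulder. I'll release and back off upward.

Request:
move_arm --series '[[[0,0,0,0,0,0,0],[0,0,0,0,0,0,1],[0,0,0,0,0,0,1],[0,0,0,0,0,0,1],[0,0,0,0,0,0,1],[0,0,0,0,0,0,1],[0,0,0,0,0,0.2,1],[0,0,0,0,0,0.6,1],[0,0,0,0,0,0.8,1],[0,0,0,0.4,0.7,0.4,1],[0,0,0,0.4,0.7,0,1],[0,0,0,0,0,0,1],[0,0,0,0,0,0,1]]]'

```text
time_s: 18.15
tcp_pos: [0.6282, 0.098, 0.2926]
ee_rot: [[0.002, -0.756, 0.655], [0.001, 0.655, 0.756], [-1.0, -0.001, 0.002]]
wrist_force: [-0.5, 0.1, -0.8]
gripper_width: 1.004
```

Run:
```python
from h import *
st()
v,u=np.mgrid[:384,:512]
for n in ["wrist","top","side"]:
    p,d=viewer.capture(n); W=cloud(n,d); q=p.astype(int)
    if n!="wrist": print(n,[(o,np.round(f["centre"],1).tolist()) for o in ["cap","sample_jar_1","weighing_boat_1"] for f in spotter.find_in(n,o)[:1]])
    m=(q[:,:,2]>q[:,:,0]+40)&(abs(W[:,:,0]-.58)<.05)&(abs(W[:,:,1]-.0137)<.05)&(W[:,:,2]>.08)
    X=W[m]; t=X[X[:,2]>.107]
    if len(t):
        print(n,len(t),"top z",np.median(t[:,2]),cv2.minEnclosingCircle((t[:,:2]*1000).astype(np.float32)))
        A=np.c_[t[:,:2]-t[:,:2].mean(0),np.ones(len(t))]; g=np.linalg.lstsq(A,t[:,2],rcond=None)[0]; print("tilt deg",np.degrees(g[:2]))
    cv2.imwrite(f"pics/{n}7.png",p[:,:,::-1] if n=="wrist" else cv2.resize((p[110:230,170:340] if n=="side" else p[130:240,170:390])[:,:,::-1],None,fx=3.5,fy=3.5))
```

```text
t 18.15 tcp [0.6282 0.098  0.2926] F [-0.5  0.1 -0.8] M [-0.03  0.08 -0.01] w 1.004 j [ 23.4  23.    2.    0.  -68.9 -64.3]
wrist 3873 top z 0.11286501384794928 ((579.3057861328125, 12.406712532043457), 29.419538497924805)
tilt deg [ 0.00659815 -0.05129327]
top [('cap', [322.6, 175.7]), ('weighing_boat_1', [231.1, 158.1])]
top 598 top z 0.11397291863206177 ((578.7449951171875, 15.461247444152832), 28.894493103027344)
tilt deg [0.2830711  0.03049423]
side [('cap', [265.7, 161.3]), ('sample_jar_1', [185.9, 251.1]), ('weighing_boat_1', [203.2, 233.1])]
side 294 top z 0.11540140919774047 ((579.8036499023438, 15.110184669494629), 29.788249969482422)
tilt deg [ 2.14333577 -5.39178292]
```

View pics/wrist7.png

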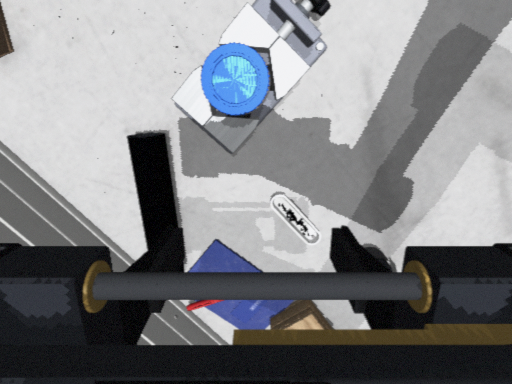

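View pics/side7.png

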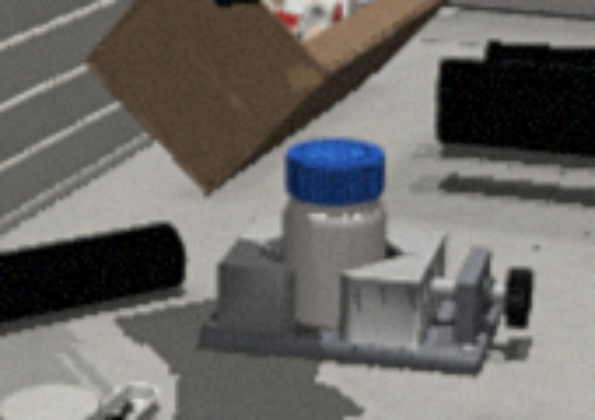

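Run:
```python
from h import *
print(r.finish_job())
```

```text
the job is handed in; nothing more can be done
None
```

The blue cap is screwed fully down on the clamped jar, and I handed the job in at about 18 s with the gripper open and clear.

- **Back turn:** I set the cap on the neck and turned it about 85° counter-clockwise under roughly 5–10 N. It slipped about 1–1.5 mm, climbed about 3 mm, then dropped about 4.3 mm. It was then stopped hard from turning further back (moment −1.15 N m).
- **Forward turn:** I turned it clockwise until it stopped hard (moment 0.97 N m). It sank 3.5 mm and then sank no further. The gripper turned about 102°, more than the 65–90° expected. I put the extra down to the fingers slipping at the two stops, but I did not measure it.
- **Final checks:** The wrist camera put the cap's top at 112.9 mm, where 113 mm was expected, and level within 0.1°. The top camera gave 114.0 mm.
- **What disagreed:** The side camera gave a higher top (115.4 mm) and a tilt of a few degrees. It saw few points and included the cap's side, so I did not rely on it.
- **Sample jar and boat:** The side camera found both within about 3 pixels of where they started. In the top view the sample jar was not found and the boat's centre was shifted by about 12 pixels. I took that to be the gripper hiding them, since the robot never came near either one.

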